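# Set and lock the coin sorter's chute over its widest tube

## Task

Push the coin sorter's swinging chute round until its spout is over the middle of the widest coin tube, then push the locking lever's upright pin all the way across to the stop at the other end of its swing. Only push: do not lift, knock or shift the coin tubes standing in the sorter, and leave everything else on the dresser where it is. The chute must stay over the widest tube.

Things in the scene. Friction and masses are not known exactly. Their poses are not given: they have to be found in the camera images.
- sorter: chrome coin sorter, fixed. Origin: underside centre of its round base (radius 107, height 25 mm), on the chute's vertical pivot; z up. A tongue 120 mm wide runs to x = -140 mm and carries the lever. Four tubes stand at radius 75 mm about the pivot, at -75, -25, 25, 75 degrees from +x, in varying order. Funnel on the pivot: 60 mm wide, top 136 mm above the dresser, the highest point.
- chute (a joint): angle of the swinging chute about the pivot, rad: 0 = pointing along the sorter's +x, growing anticlockwise seen from above, range -1.75 to 1.75. Turns with light friction (about 0.05 N m) and stays where it is left.
- spout (a point): where coins leave the chute: 75 mm from the pivot, at the height of the chute's underside, 97 mm above the dresser. The chute is a straight trough 16 mm wide reaching 85 mm from the pivot, from 97 to 121 mm above the dresser, with a 6 mm nib below this point. It passes 12 mm (nib 6 mm) above the tubes. Push on its upright sides.
- lock_lever (a joint): angle of the locking lever about its own vertical pivot, rad: 0 = open stop, 1.571 = locked stop, growing anticlockwise seen from above. Starts near the open stop. Light friction (about 0.05 N m); stays where it is left. It does not really hold the chute, so do not bump the chute afterwards.
- lever_pin (a point): push point on the axis of the lever's upright pin, 85 mm above the dresser. Pin 10 mm thick with a 16 mm black ball on top (to 107 mm), 50 mm from the lever's pivot, which is at (-75, 0) mm in the sorter's frame. From that pivot the pin lies towards 135 degrees (sorter's +y side) when open and 225 degrees (-y side) when locked, angles from the sorter's +x.
- tube_wide: the widest coin tube, 42 mm across. Like all tubes it is loose, 60 mm tall, with a 46 mm wide foot 6 mm thick; its top is 85 mm above the dresser. Origin: centre of the underside, which rests on the sorter's base 25 mm above the dresser.
- tube_30: coin tube 30 mm across, otherwise alike
- tube_25: coin tube 25 mm across, otherwise alike
- tube_20: coin tube 20 mm across, otherwise alike
- dome: glass paperweight dome, 72 mm wide, 44 mm tall, left of the lever; origin at the centre of its underside. Leave alone.
- dish: ceramic ashtray used as a key dish, 120 mm wide, 30 mm tall, right of the lever; origin at the centre of its underside. Leave alone.
- key: brass key lying in the dish, 50 mm long; origin at the middle of its underside. Leave alone.
- coins: short stack of coins 25 mm wide, 14 mm tall, beside the sorter; origin at the centre of its underside. Leave alone.
- wallet_tray: black plastic tray with a wallet, 200 x 140 x 25 mm; origin at the centre of its underside. Leave alone.
- cologne: amber glass bottle beside the sorter, 48 mm wide, 100 mm tall; origin at the centre of its underside. Leave alone.
There are look-alikes about, which are no part of the job. What is shaped like the tube_20 but brown is not meant. What is shaped like the tube_wide but purple is not meant.

How it is judged:
By the outcome, as a careful person would: the job done as asked, in the order asked, and still so for the second after the job is handed in, with the robot touching nothing.
It also fails if it takes over 58 s, if anything falls off the work surface, if the arm or the gripper's body presses on something with over 40 N, if the wrist force passes 120 N, or if a joint passes its speed limit or range.

## Robot

A 6-joint arm with a two-finger parallel gripper is mounted at the origin on the work surface. World frame = base frame: x ahead of the robot, y to its left, z up, the work surface at z = 0. Lengths are in m, angles in rad, forces in N, time in s.
With the tool pointing down it reaches from about 0.35 to 0.85 m from the base axis. Payload 8.1 kg.
Tool frame: the origin (TCP) lies on the centre line of the jaws, within the pads' length; the fingertips stand 19 mm ahead of it and the grasp point (between the pads) is the TCP (robot.tips_ahead is the distance from the TCP to the fingertips, in m); y points along the fingers, z is the direction in which the jaws open and shut, and the axes are right-handed (so a half turn about y gives the same grasp; the last joint's range is limited). The gripper opens to 93 mm and grips with 3 to 60 N. Pads are 15 mm wide; open, the fingers measure 128 mm over their backs; the gripper's body (75 mm by 188 mm) begins 65 mm behind the grasp point.
Start: joints at [1.127, 0.13, 1.488, -0, 1.523, -0.085], TCP at [0.211, 0.562, 0.238] pointing down, gripper open.
Joint ranges: [-2.96, 2.96], [-0.89, 2.26], [0.02, 2.5], [-1.34, 4.48], [0, 2.73], [-2.66, 2.66]. Speed limits (rad/s): [2.39, 2.39, 2.79, 3.14, 3.14, 3.14].

## Interface

Orientations are given as a rotation vector (axis times angle).
In Python, from plant import robot, imaging, models gives the robot as it stands.
- The arm moves only by the tool carry_out, never from a script. Its argument "motion" is one flat list of numbers, 7 for each row, row after row: the shift along the tool's x, y, z in m, then the turn, a rotation vector about the tool's x, y, z in degrees, then the opening, from -1 (shut) to 1 (fully open). A call has exactly 5 rows; each row shifts and turns the pose as measured when the row begins, along the tool's axes as they then stand; what a row does not reach is not made up. A row lasts 1/10 s, in which the tool goes at most 50 mm and 8.59 degrees, less where a joint would pass 70% of its speed; a pose out of reach is approached as far as the arm can. A call is refused whole if a number of a shift passes 0.05 or a number of a turn 8.59, either way. A call with a gripper value outside its range is refused whole. The fingers move at their own pace and stop on an object; "squeeze" is the grip in N (left out, the last holds). Time passes only in rows, so rows that do not move let the fingers close, or fill a call up. It gives the time, the measured TCP pose, the force and the opening at its end, in the units of the state.
- robot.read_state(): the state, without advancing time (a new reading comes with each control period).
- imaging.read_camera(name): name is "scene" or "top"; returns the picture (420x560x3 uint8, blue, green, red); there is no depth.
- imaging.camera_model(name): a dict with "K" (3x3 intrinsics, pixels), "k1" (the pictures are not rectified: a ray, as slopes to the right and down, at radius r is drawn at 1 + k1 r^2 times it, then the intrinsics apply), "position" and "orientation" of the camera in the world. Camera axes: x right, y down, z forward; pixel columns grow to the right and rows downward; lengths in m; the calibration is good to about 2 mm. A picture is of the moment at which its call begins. camera_model takes no time and is no camera call.
- robot.close_job(): hands the job in, once; it reports no verdict.
Trained networks look in the newest picture that a camera, given by its name, has taken for a name from the list of things; names that differ only in an ending like _2 or _b are one class to them, and where a whole thing is asked for, a point or a joint stands for the part that bears it (a point fixed in the world has none). Each returns a list of dicts, best first, with "confidence" (0 to 1); they miss things now and then, are a little off and sometimes report something else, mostly with a low value. They report only what shows in the picture. A call takes as long as a camera call. They do not tell look-alikes from the thing itself.
- models.outline_of(camera, thing): "pixels" (420x560 bool, what is visible of it) and "pixel" ([column, row] in pixels, amid what is visible of it).
The state is a dict: "t": time; "q": joint angles; "dq": joint speeds; "joint_torque": joint torques, N m; "tool_pos": TCP position; "orientation": TCP orientation; "force": force on the tool from outside, world axes, zero at the start; "wrist_torque": the same for the moment, N m; "opening": finger opening in m.
Only numpy, scipy, OpenCV 4.12 (cv2) and the standard library are available. Lean on these libraries where they do the work, as an engineer would, in place of code of your own. Each camera call takes 0.05 s, during which the arm holds its last target.

## Working session

There is one attempt and no reset: what is moved stays moved. The work goes in short steps, Python scripts to look and compute and a tool call to move; the robot and the scene stay as the last step left them, time stands still between calls to the robot, and variables do not carry over. Pictures are saved under pics/ and viewed, and the job is handed in when it is done.

Besides the shell and the picture viewer there is one more tool, called after "Request:" as name(argument=value, ...) on one line, values as JSON. carry_out: Moves the arm, as the interface text tells. Its arguments: {"type":"object","properties":{"motion":{"type":"array","items":{"type":"number"}},"squeeze":{"type":"number"}},"required":["motion"]}

```bash
mkdir -p pics; ls; python3 - <<'E'
from plant import robot, imaging, models
import cv2
for n in ("scene","top"):
    im=imaging.read_camera(n); cv2.imwrite(f"pics/{n}0.png",im)
    print(n,imaging.camera_model(n))
print(robot.read_state())
E
```

```text
pics
scene {'K': array([[502.82719867,   0.        , 276.37354536],
       [  0.        , 502.82719867, 211.95019526],
       [  0.        ,   0.        ,   1.        ]]), 'k1': 0.05017966055448696, 'position': array([1.07346392, 0.45243324, 0.90740055]), 'orientation': array([-0.96178953, -2.54362926,  0.97128878])}
top {'K': array([[479.51084169,   0.        , 287.79694568],
       [  0.        , 479.51084169, 205.99233175],
       [  0.        ,   0.        ,   1.        ]]), 'k1': -0.08442360721126757, 'position': array([ 0.50395275, -0.10100085,  1.42754667]), 'orientation': array([-2.18691444,  2.18813552, -0.09329846])}
{'t': 0.1, 'q': array([ 1.12660566e+00,  1.31061131e-01,  1.48916519e+00,  1.23607679e-05,
        1.52298200e+00, -8.54284116e-02]), 'dq': array([ 0.00026376, -0.00202991, -0.0031698 ,  0.00015694,  0.00156253,
        0.0003924 ]), 'joint_torque': array([ 7.51569296e-04, -5.61335671e+01, -4.93098700e+01,  7.70684495e-02,
        2.88915855e-02, -3.23190784e-05]), 'tool_pos': array([0.21045673, 0.56137512, 0.2367098 ]), 'orientation': array([-1.55396382,  0.28190152, -0.28121541]), 'force': array([-0.29851234, -0.08136721,  0.63027269]), 'wrist_torque': array([ 0.01427259, -0.00468106, -0.01151747]), 'opening': 0.09306308524507721}
```

View pics/scene0.png

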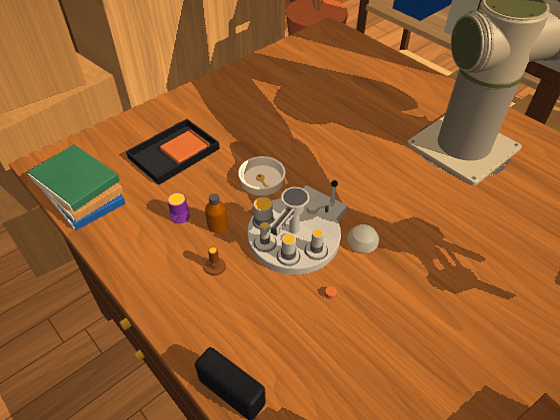

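View pics/top0.png

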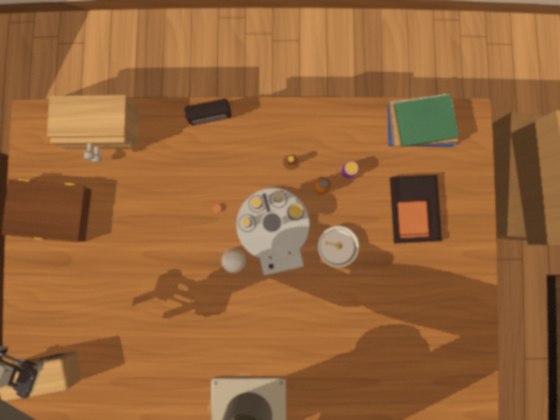

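```bash
cat > h.py <<'E'
from plant import robot, imaging, models
import cv2, numpy as np
from scipy.spatial.transform import Rotation as R
def cam(n):
    m=imaging.camera_model(n); return m['K'],m['k1'],np.array(m['position']),R.from_rotvec(m['orientation']).as_matrix()
def proj(n,P):
    K,k,p,M=cam(n); c=(np.atleast_2d(P)-p)@M; s=c[:,:2]/c[:,2:]; r2=(s**2).sum(1,keepdims=True)
    s=s*(1+k*r2); return s@K[:2,:2].T+K[:2,2]
def back(n,uv,z):
    K,k,p,M=cam(n); d=(np.atleast_2d(uv)-K[:2,2])/np.array([K[0,0],K[1,1]]); s=d.copy()
    for _ in range(20): s=d/(1+k*(s**2).sum(1,keepdims=True))
    w=np.c_[s,np.ones(len(s))]@M.T; t=(z-p[2])/w[:,2:]; return p+t*w
E
python3 - <<'E'
from h import *
a=cv2.imread('pics/top0.png')[170:290,200:370]; cv2.imwrite('pics/topc.png',cv2.resize(a,None,fx=4.5,fy=4.5,interpolation=cv2.INTER_CUBIC))
a=cv2.imread('pics/scene0.png')[165:285,160:390]; cv2.imwrite('pics/scenec.png',cv2.resize(a,None,fx=3.4,fy=3.4,interpolation=cv2.INTER_CUBIC))
z={'sorter':0.0,'chute':.121,'lock_lever':.107,'tube_wide':.085,'tube_30':.085,'tube_25':.085,'tube_20':.085,'dome':.02,'dish':.03,'cologne':.1}
for t in z:
  for n in ('top','scene'):
    for o in models.outline_of(n,t)[:3]:
        m=o['pixels']; ys,xs=np.nonzero(m); c=[xs.mean(),ys.mean()]
        print(t,n,round(o['confidence'],2),np.round(o['pixel'],1),np.round(c,1),m.sum(),np.round(back(n,c,z[t])[0],3))
E
```

```text
sorter top 0.91 [273.1 230.9] [274.1 231.9] 3747 [ 0.535 -0.074  0.   ]
sorter top 0.59 [280.  197.5] [277.7 198.3] 206 [ 0.635 -0.085  0.   ]
sorter scene 0.61 [302.4 225. ] [301.2 227.6] 4962 [ 0.524 -0.08   0.   ]
chute top 0.69 [269.3 218.9] [270.2 217.8] 436 [ 0.57  -0.066  0.121]
chute scene 0.73 [263.  173.4] [261.9 174.5] 1416 [ 0.557 -0.181  0.121]
lock_lever top 0.57 [254.8 203.2] [256.  202.4] 165 [ 0.614 -0.026  0.107]
lock_lever scene 0.58 [325.4 204. ] [323.5 199.4] 261 [ 0.498 -0.043  0.107]
lock_lever scene 0.33 [315.4 245.8] [316.  244.3] 410 [0.597 0.035 0.107]
tube_wide top 0.6 [292.7 210.1] [294.9 210.8] 206 [ 0.592 -0.134  0.085]
tube_wide top 0.56 [350.2 172.4] [348.7 169.9] 207 [ 0.708 -0.287  0.085]
tube_wide scene 0.7 [175.2 206.9] [178.3 207.6] 508 [ 0.74  -0.251  0.085]
tube_wide scene 0.69 [262.2 211.1] [262.7 211. ] 475 [ 0.607 -0.121  0.085]
tube_wide scene 0.21 [172.5 153.6] [172.8 150.4] 3342 [ 0.643 -0.419  0.085]
tube_30 top 0.6 [257.5 203.6] [255.9 203.2] 194 [ 0.613 -0.025  0.085]
tube_30 top 0.59 [278.1 200.5] [277.5 198.2] 180 [ 0.627 -0.085  0.0
[... 1100 characters left out ...]
be_20 scene 0.71 [287.5 249.6] [288.1 249.3] 490 [ 0.636 -0.005  0.085]
dome top 0.8 [234. 263.] [232.7 259.9] 477 [0.452 0.047 0.02 ]
dome scene 0.96 [363.1 238.2] [362.9 238.5] 735 [0.454 0.047 0.02 ]
dome scene 0.29 [327.2 201.7] [324.6 198.7] 316 [ 0.431 -0.097  0.02 ]
dome scene 0.2 [288.7 204.4] [289.9 206.8] 851 [ 0.512 -0.133  0.02 ]
dish top 0.47 [269.7 219.6] [269.6 217.3] 479 [ 0.577 -0.062  0.03 ]
dish scene 0.76 [264.  172.7] [262.1 174.7] 1439 [ 0.497 -0.253  0.03 ]
dish scene 0.53 [261.7 179.2] [260.9 178. ] 51 [ 0.507 -0.246  0.03 ]
cologne top 0.62 [320.4 183.5] [321.5 185.3] 233 [ 0.662 -0.208  0.1  ]
cologne scene 0.74 [217.4 211.6] [216.  213.8] 675 [ 0.696 -0.17   0.1  ]
```

View pics/topc.png

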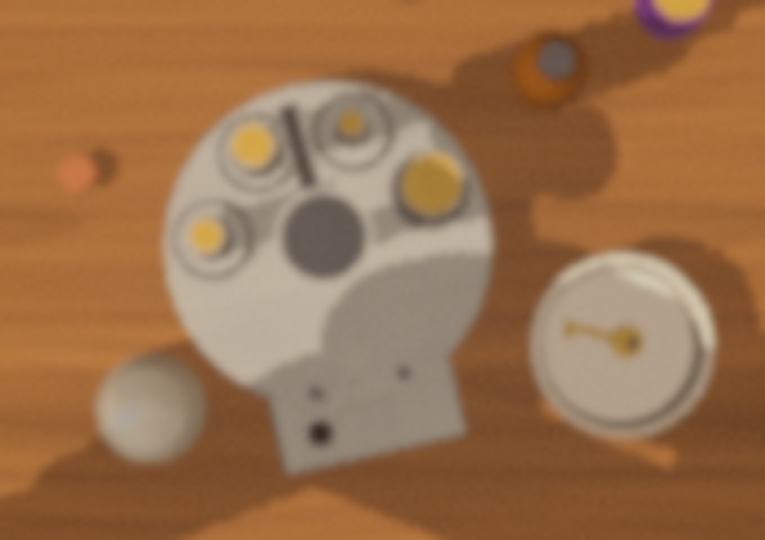

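View pics/scenec.png

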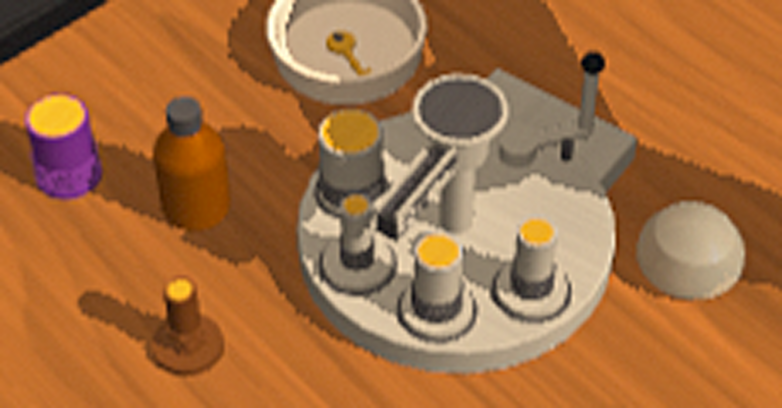

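```bash
cat > fit.py <<'E'
from h import *
from scipy.optimize import least_squares
T=lambda a:np.array(a)/4.5+[200-.39,170-.39]
S=lambda a:np.array(a)/3.4+[160-.35,165-.35]
tub=lambda d:(75*np.cos(np.radians(d)),75*np.sin(np.radians(d)),85)
obs=[('top',T([323,237]),(0,0,136)),('top',T([208,236]),tub(75)),('top',T([254,147]),tub(25)),('top',T([351,124]),tub(-25)),('top',T([432,184]),tub(-75)),
('top',T([290,474]),(-140,60,25)),('top',T([466,434]),(-140,-60,25)),
('scene',S([461,107]),(0,0,136)),('scene',S([537,232]),tub(75)),('scene',S([438,252]),tub(25)),('scene',S([356,205]),tub(-25)),('scene',S([352,131]),tub(-75))]
def w(p,L):
    c,s=np.cos(p[2]),np.sin(p[2]); L=np.array(L)/1000
    return np.array([p[0]+c*L[0]-s*L[1],p[1]+s*L[0]+c*L[1],L[2]])
f=lambda p:np.concatenate([proj(n,w(p,L))[0]-uv for n,uv,L in obs])
r=least_squares(f,[.57,-.07,.2],loss='soft_l1')
if __name__=='__main__':
    print(r.x,np.degrees(r.x[2]));print(np.round(f(r.x).reshape(-1,2),1))
    b=[back('top',T([320,433]),.099)[0],back('scene',S([593,63]),.099)[0]]
    print(b)
    c,s=np.cos(r.x[2]),np.sin(r.x[2]);M=np.array([[c,-s],[s,c]])
    for q in b: 
        l=(q[:2]-r.x[:2])@M*1000; print('ball local',l, np.degrees(np.arctan2(l[1],l[0]+75)))
    # chute end top crop
    for n,uv in (('top',T([290,108])),('scene',S([386,222]))):
        q=back(n,uv,.121)[0]; l=(q[:2]-r.x[:2])@M*1000; print('chute',l,np.hypot(*l),np.degrees(np.arctan2(l[1],l[0])))
    print('wide',w(r.x,tub(-75)))
    for k,n in ((4.5,'top'),(3.4,'scene')):
        x0,y0=(200,170) if n=='top' else (160,165)
        im=cv2.imread('pics/topc.png' if n=='top' else 'pics/scenec.png')
        for d,rr in zip((75,25,-25,-75),(12.5,15,10,21)):
            a=np.linspace(0,6.28,40); P=[w(r.x,(tub(d)[0]+rr*np.cos(t),tub(d)[1]+rr*np.sin(t),85)) for t in a]
            cv2.polylines(im,[np.int32((proj(n,P)-[x0,y0])*k)],True,(0,0,255),1)
        for rr,z in ((107,0),(107,25),(30,136)):
            P=[w(r.x,(rr*np.cos(t),rr*np.sin(t),z)) for t in a]
            cv2.polylines(im,[np.int32((proj(n,P)-[x0,y0])*k)],True,(0,255,0),1)
        cv2.imwrite(f'pics/fit_{n}.png',im)
E
python3 fit.py
```

```text
[ 0.55732834 -0.07093738  0.22410727] 12.840400872364082
[[ 0.6  0.2]
 [-0.2  0.1]
 [ 0.  -0.2]
 [ 0.5 -0.1]
 [ 0.4  0.2]
 [-0.7  0.6]
 [ 0.4  0.2]
 [-0.   0.4]
 [ 0.1  0.2]
 [ 0.3  0.1]
 [ 0.1  0.4]
 [-0.4  0.5]]
[array([ 0.43916458, -0.06673485,  0.099     ]), array([ 0.43792119, -0.06833088,  0.099     ])]
ball local [-114.27487526   30.35768344] 142.29761613549914
ball local [-115.84185872   29.07789248] 144.550540527945
chute [82.47400629  3.94220619] 82.56817004000838 2.736619690496896
chute [91.5993643   8.78561289] 92.01972905207732 5.478677882468218
wide [ 0.59235411 -0.13725627  0.085     ]
```

```bash
python3 - <<'E'
from h import *
s=robot.read_state(); M=R.from_rotvec(s['orientation']).as_matrix(); print(np.round(M,3)); 
print(np.degrees(np.arctan2(M[1],M[0])))
E
```

```text
[[ 0.936  0.     0.351]
 [-0.351  0.     0.936]
 [-0.    -1.     0.   ]]
[-20.55905371  81.3739927   69.44094627]
```

View pics/fit_scene.png

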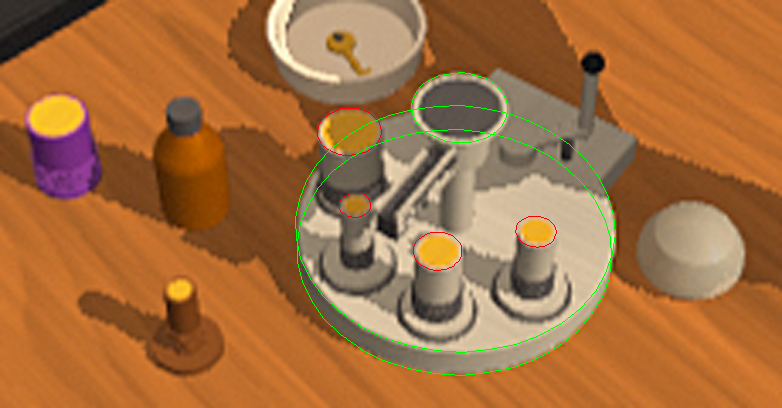

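View pics/fit_top.png

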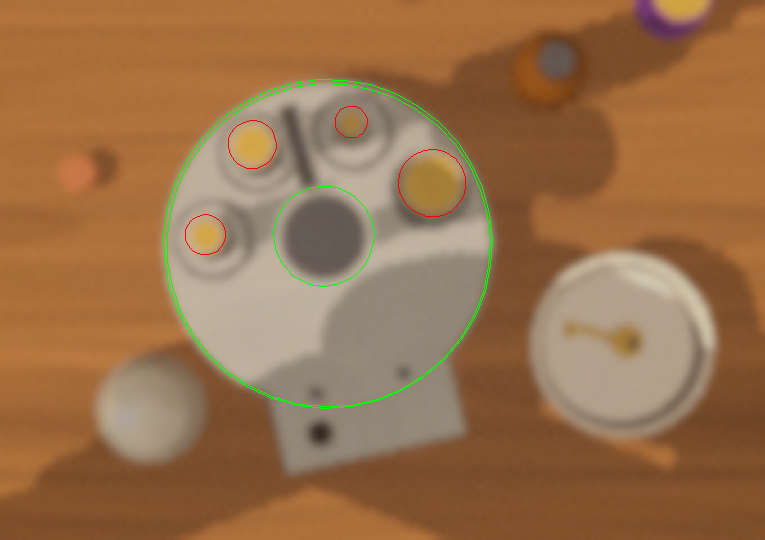

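Candidates for tube_wide: the grey tube in the sorter at top (295,211) / scene (262,204), and the purple one at top (350,170) / scene (178,208). The grey one fits: its 42 mm model circle matches in the enlarged crop, it sits at −75° in the sorter, and purple is the excluded look-alike. The chute points at about +3° to 4° and the pin is near the open stop at about 143°.

Next: close the jaws and go to a point on the chute's left side, still high up.

Request:
carry_out(motion=[0.038,0,-0.0264,0,0,0,-1,0.038,0,-0.0264,0,0,0,-1,0.038,0,-0.0264,0,0,0,-1,0.038,0,-0.0264,0,0,0,-1,0.038,0,-0.0264,0,0,0,-1], squeeze=10)

```text
t: 1.6
tool_pos: [0.3426, 0.37, 0.2366]
orientation: [-1.552, 0.274, -0.273]
force: [0.7, 0.1, 0.4]
opening: 0.0574
```

Request:
carry_out(motion=[0.038,0,-0.0264,0,0,0,-1,0.038,0,-0.0264,0,0,0,-1,0.038,0,-0.0264,0,0,0,-1,0.038,0,-0.0264,0,0,0,-1,0.038,0,-0.0264,0,0,0,-1])

```text
t: 2.1
tool_pos: [0.4802, 0.1727, 0.2378]
orientation: [-1.55, 0.271, -0.275]
force: [0.4, 0.3, -0.4]
opening: 0.0175
```

```bash
cat > plan.py <<'E'
from h import *
from fit import r
PX,PY,YAW=r.x
def go(x,y,z,yawdeg,n=5):
    s=robot.read_state(); M=R.from_rotvec(s['orientation']).as_matrix(); p=s['tool_pos']
    y0=np.degrees(np.arctan2(M[1,0],M[0,0])); dy=(yawdeg-y0)/n; d=(np.array([x,y,z])-p)/n
    print('t',s['t'],'pos',np.round(p,4),'yaw',round(y0,2),'F',np.round(s['force'],1),'open',round(s['opening'],4),'tilt',np.round(M[2],3))
    for i in range(n):
        a=np.radians(y0+i*dy); c,sn=np.cos(a),np.sin(a)
        print([float(round(v,4)) for v in (c*d[0]+sn*d[1],-d[2],-sn*d[0]+c*d[1])],'turn y',round(-dy,2))
def chute(psi_local,d,z,n=5,rad=.062,lead=0):
    a=YAW+np.radians(psi_local)
    go(PX+rad*np.cos(a)-d*np.sin(a),PY+rad*np.sin(a)+d*np.cos(a),z,np.degrees(a)+lead,n)
E
python3 -c "
from plan import *
chute(3.5,.045,.237)"
```

```text
t 2.1 pos [0.4802 0.1727 0.2378] yaw -19.93 F [ 0.4  0.3 -0.4] open 0.0175 tilt [ 0.002 -1.     0.004]
[0.0358, 0.0002, -0.026] turn y -7.25
[0.0322, 0.0002, -0.0303] turn y -7.25
[0.0281, 0.0002, -0.0341] turn y -7.25
[0.0236, 0.0002, -0.0374] turn y -7.25
[0.0187, 0.0002, -0.0401] turn y -7.25
```

Request:
carry_out(motion=[0.0358,0,-0.026,0,-7.25,0,-1,0.0322,0,-0.0303,0,-7.25,0,-1,0.0281,0,-0.0341,0,-7.25,0,-1,0.0236,0,-0.0374,0,-7.25,0,-1,0.0187,0,-0.0401,0,-7.25,0,-1])

```text
t: 2.6
tool_pos: [0.6096, -0.0191, 0.2389]
orientation: [-1.555, -0.245, 0.234]
force: [1.0, 0.5, 0.0]
opening: 0.0002
```

```bash
python3 -c "
from plan import *
chute(3.5,.045,.124)
cv2.imwrite('pics/s1.png',imaging.read_camera('scene')); cv2.imwrite('pics/t1.png',cv2.resize(imaging.read_camera('top')[150:300,180:380],None,fx=4,fy=4,interpolation=2))"
```

```text
t 2.6 pos [ 0.6096 -0.0191  0.2389] yaw 17.49 F [1.  0.5 0. ] open 0.0002 tilt [ 0.007 -1.     0.002]
[-0.0005, 0.023, 0.002] turn y 0.23
[-0.0005, 0.023, 0.002] turn y 0.23
[-0.0005, 0.023, 0.002] turn y 0.23
[-0.0005, 0.023, 0.002] turn y 0.23
[-0.0005, 0.023, 0.002] turn y 0.23
```

View pics/s1.png

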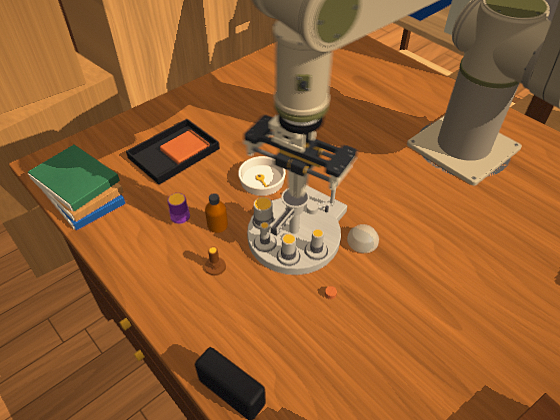

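View pics/t1.png

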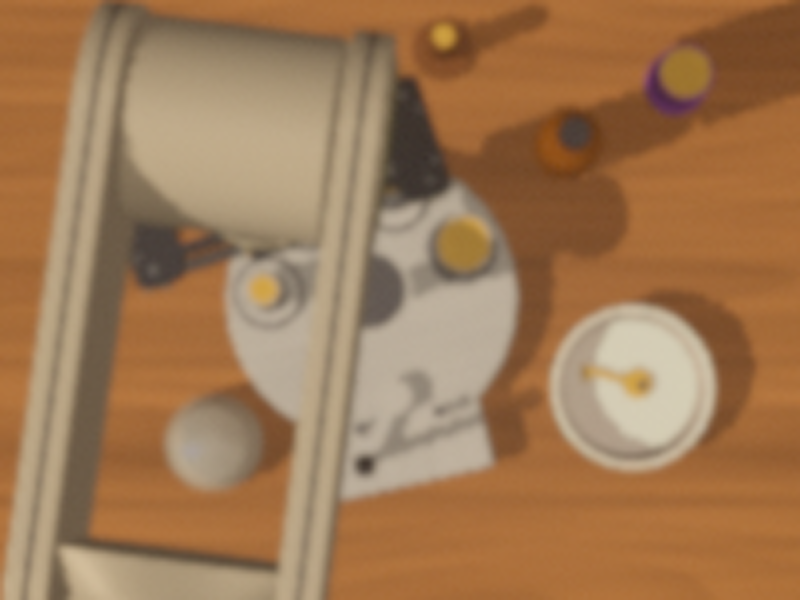

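Request:
carry_out(motion=[-0.0005,0,0.012,0,0.2,0,-1,-0.0005,0.025,0,0,0.2,0,-1,-0.0005,0.03,0,0,0.2,0,-1,-0.0005,0.03,0,0,0.2,0,-1,-0.0005,0.028,0,0,0.2,0,-1])

```text
t: 3.2
tool_pos: [0.607, -0.0051, 0.1285]
orientation: [-1.559, -0.231, 0.204]
force: [0.6, 0.2, 0.4]
opening: 0.0002
```

```bash
python3 -c "
from plan import *
chute(3.5,.030,.124)
cv2.imwrite('pics/s2.png',cv2.resize(imaging.read_camera('scene')[120:300,180:400],None,fx=3.2,fy=3.2,interpolation=2))"
```

```text
t 3.2 pos [ 0.607  -0.0051  0.1285] yaw 15.89 F [0.6 0.2 0.4] open 0.0002 tilt [ 0.017 -1.    -0.002]
[-0.0008, 0.0009, -0.0039] turn y -0.09
[-0.0008, 0.0009, -0.0038] turn y -0.09
[-0.0008, 0.0009, -0.0038] turn y -0.09
[-0.0008, 0.0009, -0.0038] turn y -0.09
[-0.0008, 0.0009, -0.0038] turn y -0.09
```

View pics/s2.png

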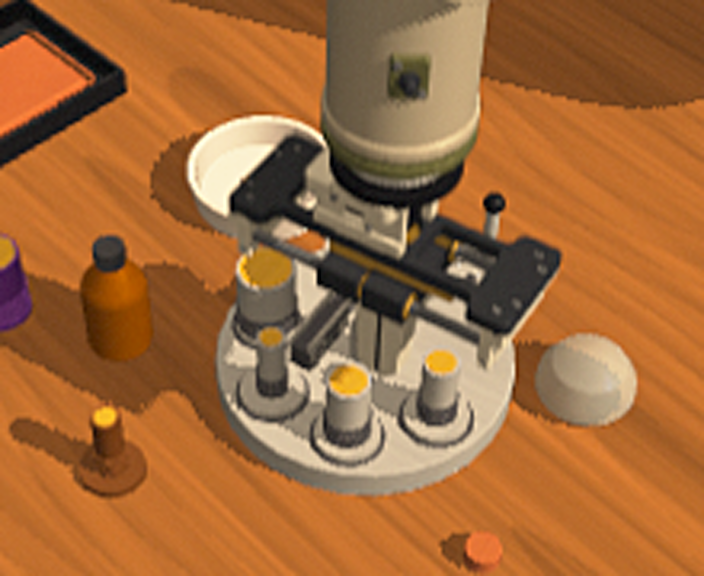

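Request:
carry_out(motion=[-0.001,0.001,-0.004,0,0,0.5,-1,-0.001,0.001,-0.004,0,0,0.5,-1,-0.001,0.001,-0.004,0,0,0,-1,0.0,0.001,-0.004,0,0,0,-1,0,0.001,-0.004,0,0,0,-1])

```text
t: 3.75
tool_pos: [0.6072, -0.022, 0.1222]
orientation: [-1.56, -0.215, 0.224]
force: [-0.9, 0.1, 0.5]
opening: 0.0005
```

Request:
carry_out(motion=[0.0023,0,-0.0066,0,6,0,-1,0.0023,0,-0.0066,0,6,0,-1,0.0023,0,-0.0066,0,6,0,-1,0.0023,0,-0.0066,0,6,0,-1,0.0023,0,-0.0066,0,6,0,-1])

```text
t: 4.25
tool_pos: [0.624, -0.0565, 0.1262]
orientation: [-1.561, 0.206, -0.208]
force: [-1.8, 0.6, -1.2]
opening: 0.0006
```

```bash
cat >> plan.py <<'E'
def where():
    s=robot.read_state(); v=s['tool_pos'][:2]-[PX,PY]; M=R.from_rotvec(s['orientation']).as_matrix(); a=np.arctan2(M[1,0],M[0,0])
    print('tool-frame rad,d',np.round([v@[np.cos(a),np.sin(a)],v@[-np.sin(a),np.cos(a)]],4),'yaw local',round(np.degrees(a-YAW),1),
     'chute est (face contact by corner ignored)', round(np.degrees(np.arctan2(v[1],v[0])-YAW-np.arcsin(.0255/np.hypot(*v))),1),'tilt',np.round(M[2],3),'z',round(s['tool_pos'][2],4),'F',np.round(s['force'],1))
E
python3 -c "
from plan import *
where()
cv2.imwrite('pics/s3.png',cv2.resize(imaging.read_camera('scene')[120:300,180:400],None,fx=3.2,fy=3.2,interpolation=2))"
```

```text
tool-frame rad,d [0.0606 0.0313] yaw local -27.9 chute est (face contact by corner ignored) -22.6 tilt [ 0.001 -1.    -0.   ] z 0.1262 F [-1.8  0.6 -1.2]
```

View pics/s3.png

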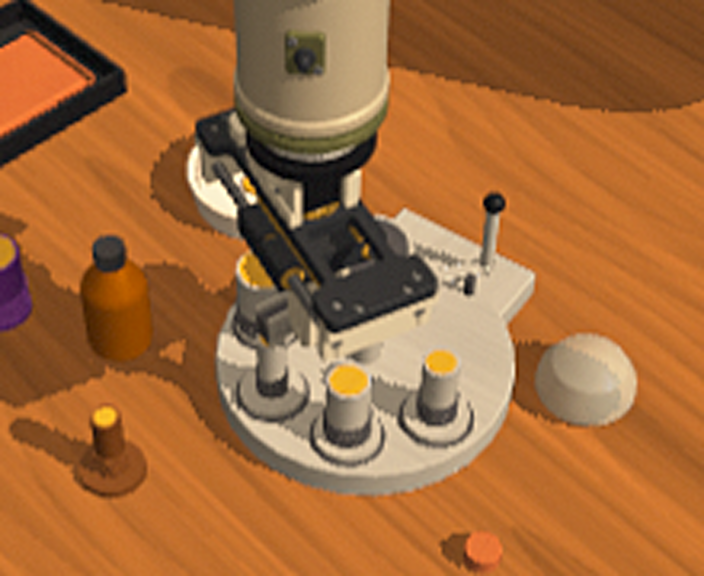

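Request:
carry_out(motion=[0.0023,0.0006,-0.0072,0,5,0,-1,0.0023,0.0006,-0.0072,0,5,0,-1,0.0023,0.0006,-0.0072,0,5,0,-1,0.0023,0.0006,-0.0072,0,5,0,-1,0.0023,0.0006,-0.0072,0,5,0,-1])

```text
t: 4.8
tool_pos: [0.621, -0.0962, 0.1264]
orientation: [-1.496, 0.553, -0.563]
force: [-0.8, 0.9, 0.5]
opening: 0.0007
```

```bash
python3 -c "
from plan import *
where()
cv2.imwrite('pics/s4.png',cv2.resize(imaging.read_camera('scene')[120:300,180:400],None,fx=3.2,fy=3.2,interpolation=2))"
```

```text
tool-frame rad,d [0.0647 0.0225] yaw local -53.7 chute est (face contact by corner ignored) -56.4 tilt [ 0.005 -1.     0.004] z 0.1264 F [-0.8  0.9  0.5]
```

View pics/s4.png

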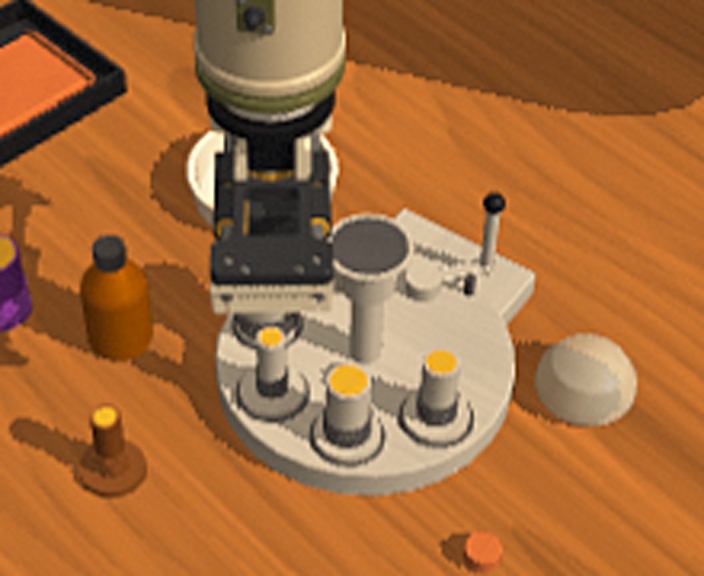

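Request:
carry_out(motion=[0,0.0006,-0.0025,0,3,0,-1,0,0.0006,-0.0025,0,3,0,-1,0,0.0006,-0.0025,0,3,0,-1,0,0.0006,-0.0025,0,3,0,-1,0,0.0006,-0.002,0,3,0,-1])

```text
t: 5.35
tool_pos: [0.615, -0.1072, 0.1269]
orientation: [-1.429, 0.748, -0.77]
force: [0.7, -0.4, 0.1]
opening: 0.0002
```

```bash
python3 -c "
from plan import *
where()
cv2.imwrite('pics/t5.png',cv2.resize(imaging.read_camera('top')[165:285,205:365],None,fx=4.8,fy=4.8,interpolation=2))"
```

```text
tool-frame rad,d [0.0624 0.0274] yaw local -68.7 chute est (face contact by corner ignored) -67.0 tilt [ 0.01  -1.     0.011] z 0.1269 F [ 0.7 -0.4  0.1]
```

View pics/t5.png

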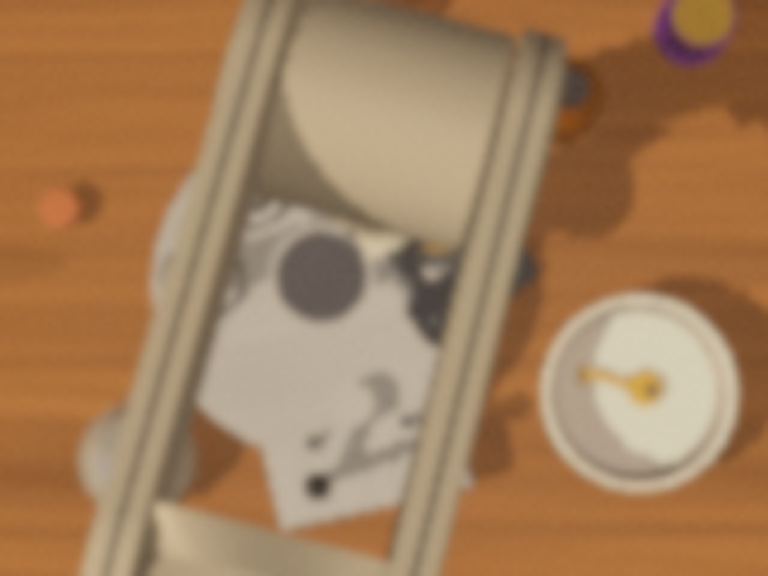

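Request:
carry_out(motion=[0,0.0005,-0.0018,0,1.2,0,-1,0,0.0005,-0.0018,0,1.2,0,-1,0,0.0005,-0.0016,0,1.2,0,-1,0,0.0005,-0.0014,0,1.2,0,-1,0,0.0005,-0.001,0,1.0,0,-1])

```text
t: 5.9
tool_pos: [0.6095, -0.1119, 0.1258]
orientation: [-1.397, 0.824, -0.852]
force: [1.5, -0.0, 0.1]
opening: 0.0004
```

```bash
python3 -c "
from plan import *
where()"
```

```text
tool-frame rad,d [0.0608 0.0265] yaw local -74.6 chute est (face contact by corner ignored) -73.6 tilt [ 0.011 -1.     0.014] z 0.1258 F [ 1.5 -0.   0.1]
```

Back off, rise, and clear the view towards +y.

Request:
carry_out(motion=[0,0,0.015,0,0,0,-1,0,-0.01,0.015,0,0,0,-1,0,-0.045,0,0,0,0,-1,0,-0.045,0,0,0,0,-1,0,-0.04,0,0,0,0,-1])

```text
t: 6.4
tool_pos: [0.6281, -0.0958, 0.2583]
orientation: [-1.403, 0.845, -0.838]
force: [1.1, -0.1, -0.0]
opening: 0.0003
```

```bash
python3 -c "
from plan import *
go(.5,.2,.24,12.8,10)"
```

```text
t 6.4 pos [ 0.6281 -0.0958  0.2583] yaw -61.95 F [ 1.1 -0.1 -0. ] open 0.0003 tilt [-0.003 -1.    -0.003]
[-0.0321, 0.0018, 0.0026] turn y -7.48
[-0.0315, 0.0018, 0.0068] turn y -7.48
[-0.0304, 0.0018, 0.0108] turn y -7.48
[-0.0287, 0.0018, 0.0147] turn y -7.48
[-0.0265, 0.0018, 0.0183] turn y -7.48
[-0.0239, 0.0018, 0.0216] turn y -7.48
[-0.0209, 0.0018, 0.0245] turn y -7.48
[-0.0176, 0.0018, 0.027] turn y -7.48
[-0.0139, 0.0018, 0.0291] turn y -7.48
[-0.01, 0.0018, 0.0306] turn y -7.48
```

Request:
carry_out(motion=[-0.045,0,0.003,0,0,0,-1,-0.045,0,0.003,0,0,0,-1,-0.045,0,0.003,0,0,0,-1,-0.045,0,0.003,0,0,0,-1,-0.045,0,0.003,0,0,0,-1])

```text
t: 6.9
tool_pos: [0.5376, 0.1098, 0.2666]
orientation: [-1.395, 0.843, -0.857]
force: [0.7, 0.7, 0.2]
opening: 0.0008
```

```bash
python3 -c "
from plan import *
where()
a=imaging.read_camera('top');b=imaging.read_camera('scene')
cv2.imwrite('pics/top6.png',a);cv2.imwrite('pics/scene6.png',b)
cv2.imwrite('pics/topc6.png',cv2.resize(a[170:290,200:370],None,fx=4.5,fy=4.5,interpolation=2))
cv2.imwrite('pics/scenec6.png',cv2.resize(b[165:285,160:390],None,fx=3.4,fy=3.4,interpolation=2))"
```

```text
tool-frame rad,d [-0.1696  0.0656] yaw local -75.5 chute est (face contact by corner ignored) 75.3 tilt [ 0.006 -1.     0.007] z 0.2666 F [0.7 0.7 0.2]
```

View pics/topc6.png

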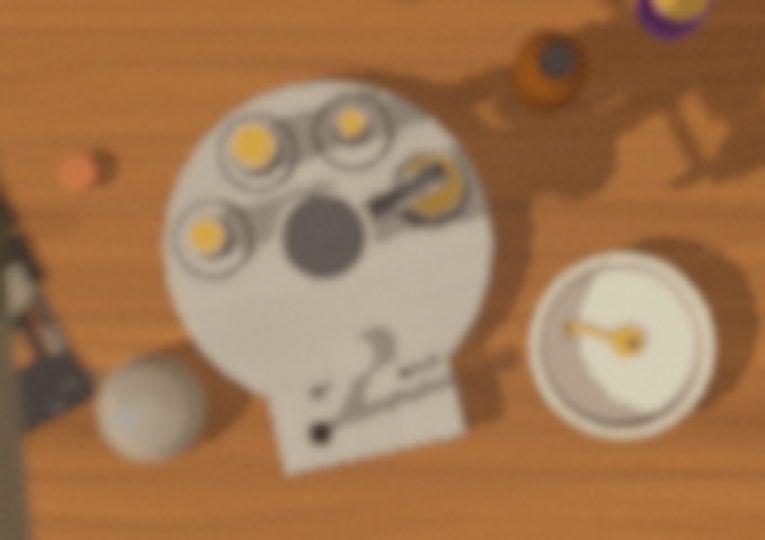

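View pics/scenec6.png

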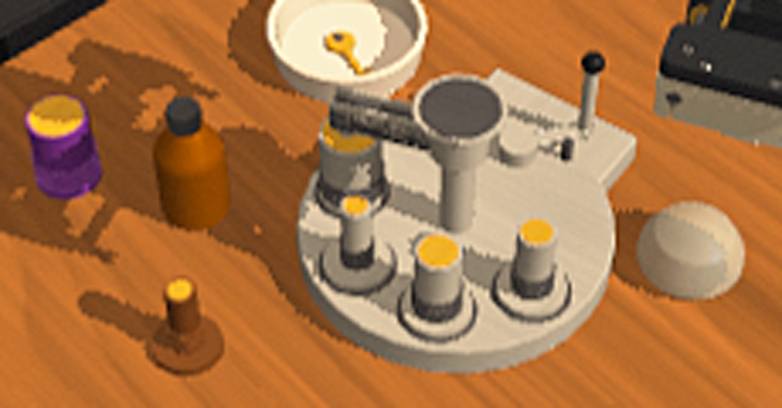

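```bash
cat > ov.py <<'E'
from plan import *
from fit import w
import sys
tag=sys.argv[1]
for n,k,x0,y0,f in (('top',4.5,200,170,'topc'),('scene',3.4,160,165,'scenec')):
    im0=cv2.imread(f'pics/{f}{tag}.png')
    out=[]
    for A in map(float,sys.argv[2:4]):
        im=im0.copy(); a=np.radians(A); c,s=np.cos(a),np.sin(a)
        for zz,col in ((121,(0,255,0)),(97,(255,0,0))):
            P=[w(r.x,(c*u-s*v,s*u+c*v,zz)) for u,v in ((25,8),(85,8),(85,-8),(25,-8))]
            cv2.polylines(im,[np.int32((proj(n,P)-[x0,y0]+.4)*k)],True,col,1)
        (u0,v0,u1,v1)=(340,110,500,260) if n=='top' else (290,60,450,210)
        out.append(cv2.resize(im[v0:v1,u0:u1],(390,390),interpolation=2))
    cv2.imwrite(f'pics/ov{tag}_{n}.png',np.hstack(out))
E
python3 ov.py 6 -70 -74
```

```text
(no output)
```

View pics/ov6_top.png

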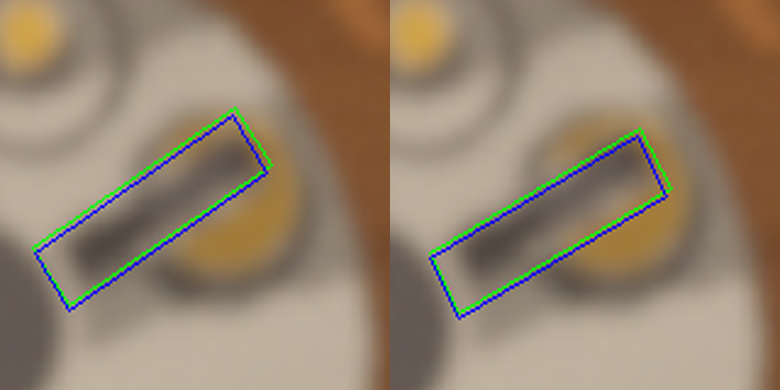

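View pics/ov6_scene.png

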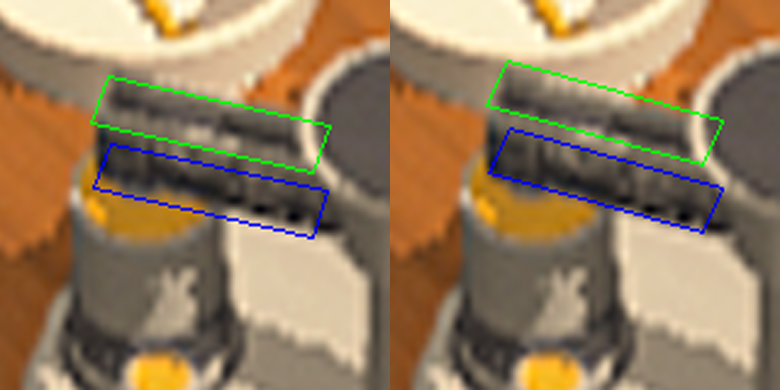

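```bash
python3 -c "
import cv2,numpy as np
b=cv2.imread('pics/scene6.png')[182:222,245:295]; a=cv2.imread('pics/top6.png')[193:225,270:312]
b=cv2.convertScaleAbs(b,alpha=1.4);a=cv2.convertScaleAbs(a,alpha=1.4)
o=np.hstack([cv2.resize(b,(450,360),interpolation=0),cv2.resize(a,(350,360),interpolation=0)]);cv2.imwrite('pics/z6.png',o)"
```

```text
(no output)
```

View pics/z6.png

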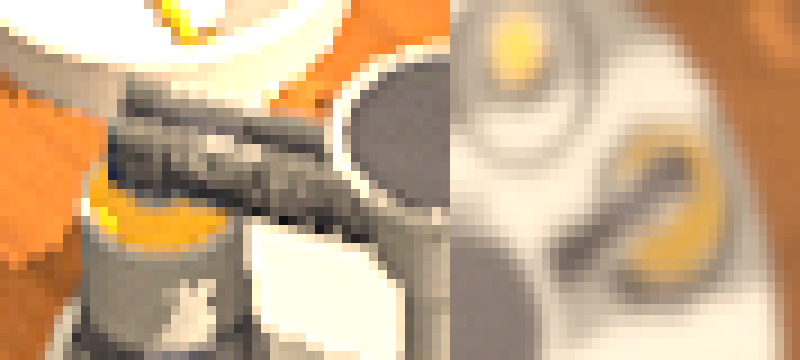

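```bash
python3 -c "
from plan import *
c,s=np.cos(YAW),np.sin(YAW);M=np.array([[c,-s],[s,c]])
def loc(n,uv,z): return ((back(n,uv,z)[0][:2]-[PX,PY])@M*1000)
S=lambda x,y:(x/9+245-.5,y/9+182-.5)
T=lambda x,y:((x-450)*42/350+270-.5,y*32/360+193-.5)
for nm,n,p,z in (('near bot corner','scene',S(110,187),.097),('near bot inner','scene',S(370,240),.097),('near top corner','scene',S(110,122),.121),('far top corner','scene',S(124,78),.121),
 ('top trough out','top',T(682,165),.1),('top trough in','top',T(565,257),.1)):
  l=loc(n,p,z); print(nm,np.round(l,1),round(np.hypot(*l),1),'ang',round(np.degrees(np.arctan2(l[1],l[0])),1),'centre ang if v=+8',round(np.degrees(np.arctan2(l[1],l[0])-np.arcsin(8/np.hypot(*l))),1))
"
```

```text
near bot corner [ 32.6 -78.9] 85.3 ang -67.6 centre ang if v=+8 -72.9
near bot inner [  9.8 -17.3] 19.8 ang -60.5 centre ang if v=+8 -84.3
near top corner [ 33.  -77.7] 84.4 ang -67.0 centre ang if v=+8 -72.4
far top corner [ 19.2 -83.9] 86.1 ang -77.1 centre ang if v=+8 -82.4
top trough out [ 27.3 -77.5] 82.2 ang -70.6 centre ang if v=+8 -76.2
top trough in [ 13.8 -34.4] 37.1 ang -68.1 centre ang if v=+8 -80.6
```

```bash
python3 -c "
from plan import *
chute(-75,.05,.24,5)"
```

```text
t 7.0 pos [0.5365 0.1131 0.2667] yaw -62.3 F [0.  0.2 0.3] open 0.0007 tilt [ 0.004 -1.     0.007]
[0.0469, 0.0053, -0.0034] turn y -0.03
[0.0469, 0.0053, -0.0034] turn y -0.03
[0.0469, 0.0053, -0.0034] turn y -0.03
[0.0469, 0.0053, -0.0035] turn y -0.03
[0.0469, 0.0053, -0.0035] turn y -0.03
```

Request:
carry_out(motion=[0.047,0.002,-0.002,0,0,0,-1,0.047,0.002,-0.003,0,0,0,-1,0.047,0.003,-0.0035,0,0,0,-1,0.047,0.002,-0.0035,0,0,0,-1,0.044,0,-0.0035,0,0,0,-1])

```text
t: 7.5
tool_pos: [0.6326, -0.1002, 0.2582]
orientation: [-1.399, 0.831, -0.841]
force: [0.8, 0.6, -0.3]
opening: 0.0003
```

Request:
carry_out(motion=[0,0.03,0,0,0,0,-1,0,0.03,0,0,0,0,-1,0,0.03,0,0,0,0,-1,0,0.02,0,0,0,0,-1,0,0.003,0,0,0,0,-1])

```text
t: 8.0
tool_pos: [0.6344, -0.114, 0.1402]
orientation: [-1.398, 0.84, -0.853]
force: [0.0, 1.1, -1.0]
opening: 0.0004
```

```bash
python3 -c "
from plan import *
where();chute(-75.5,.0245,.126,5)"
```

```text
tool-frame rad,d [0.074  0.0482] yaw local -75.2 chute est (face contact by corner ignored) -58.8 tilt [ 0.006 -1.     0.005] z 0.1402 F [ 0.   1.1 -1. ]
t 8.0 pos [ 0.6344 -0.114   0.1402] yaw -62.33 F [ 0.   1.1 -1. ] open 0.0004 tilt [ 0.006 -1.     0.005]
[-0.0024, 0.0028, -0.0048] turn y 0.07
[-0.0024, 0.0028, -0.0048] turn y 0.07
[-0.0024, 0.0028, -0.0048] turn y 0.07
[-0.0023, 0.0028, -0.0048] turn y 0.07
[-0.0023, 0.0028, -0.0048] turn y 0.07
```

Request:
carry_out(motion=[-0.003,0.005,-0.006,0,0,0,-1,-0.003,0.005,-0.006,0,0,0,-1,-0.003,0.003,-0.004,0,0,0,-1,-0.002,0,-0.002,0,0,0,-1,0,0,0,0,0,0,-1])

```text
t: 8.5
tool_pos: [0.6125, -0.114, 0.1293]
orientation: [-1.398, 0.838, -0.856]
force: [0.4, 1.1, -0.2]
opening: 0.0008
```

```bash
python3 -c "
from plan import *
where();chute(-75.5,.0243,.126,5)"
```

```text
tool-frame rad,d [0.0637 0.0289] yaw local -75.2 chute est (face contact by corner ignored) -72.2 tilt [ 0.008 -1.     0.007] z 0.1293 F [ 0.4  1.1 -0.2]
t 8.5 pos [ 0.6125 -0.114   0.1293] yaw -62.38 F [ 0.4  1.1 -0.2] open 0.0008 tilt [ 0.008 -1.     0.007]
[-0.0003, 0.0007, -0.001] turn y 0.06
[-0.0003, 0.0007, -0.001] turn y 0.06
[-0.0003, 0.0007, -0.001] turn y 0.06
[-0.0003, 0.0007, -0.001] turn y 0.06
[-0.0003, 0.0007, -0.001] turn y 0.06
```

Request:
carry_out(motion=[0,0.001,-0.0014,0,0.2,0,-1,0,0.001,-0.0014,0,0.2,0,-1,0,0.001,-0.0012,0,0.2,0,-1,0,0,-0.001,0,0,0,-1,0,0,0,0,0,0,-1])

```text
t: 9.0
tool_pos: [0.6096, -0.1164, 0.1287]
orientation: [-1.393, 0.843, -0.867]
force: [0.0, 0.6, -0.9]
opening: 0.0005
```

```bash
python3 -c "
from plan import *
where()"
```

```text
tool-frame rad,d [0.0642 0.026 ] yaw local -75.8 chute est (face contact by corner ignored) -75.4 tilt [ 0.011 -1.     0.011] z 0.1287 F [ 0.   0.6 -0.9]
```

Request:
carry_out(motion=[0,0,-0.001,0,0,0,-1,0,0,-0.001,0,0,0,-1,0,0,0,0,0,0,-1,0,0,0,0,0,0,-1,0,0,0,0,0,0,-1])

```text
t: 9.5
tool_pos: [0.6079, -0.1175, 0.1287]
orientation: [-1.392, 0.842, -0.868]
force: [0.7, 0.2, 0.5]
opening: 0.0
```

```bash
python3 -c "
from plan import *
where()"
```

```text
tool-frame rad,d [0.0644 0.024 ] yaw local -75.8 chute est (face contact by corner ignored) -77.2 tilt [ 0.011 -1.     0.011] z 0.1287 F [0.7 0.2 0.5]
```

Slightly past my estimate. Back off the way I came and look.

Request:
carry_out(motion=[0,0,0.015,0,0,0,-1,0,-0.01,0.015,0,0,0,-1,0,-0.045,0,0,0,0,-1,0,-0.045,0,0,0,0,-1,0,-0.04,0,0,0,0,-1])

```text
t: 10.0
tool_pos: [0.6282, -0.1016, 0.2618]
orientation: [-1.399, 0.859, -0.853]
force: [1.2, 0.2, -0.0]
opening: 0.0003
```

Request:
carry_out(motion=[-0.045,0,0.003,0,0,0,-1,-0.045,0,0.003,0,0,0,-1,-0.045,0,0.003,0,0,0,-1,-0.045,0,0.003,0,0,0,-1,-0.045,0,0.003,0,0,0,-1])

```text
t: 10.5
tool_pos: [0.5423, 0.1057, 0.2707]
orientation: [-1.391, 0.854, -0.872]
force: [0.2, 0.2, 1.2]
opening: 0.0005
```

```bash
cat > snap.py <<'E'
import sys
from plan import *
tag=sys.argv[1]
a=imaging.read_camera('top');b=imaging.read_camera('scene')
cv2.imwrite(f'pics/top{tag}.png',a);cv2.imwrite(f'pics/scene{tag}.png',b)
cv2.imwrite(f'pics/topc{tag}.png',cv2.resize(a[170:290,200:370],None,fx=4.5,fy=4.5,interpolation=2))
cv2.imwrite(f'pics/scenec{tag}.png',cv2.resize(b[165:285,160:390],None,fx=3.4,fy=3.4,interpolation=2))
b=cv2.convertScaleAbs(b[182:222,245:295],alpha=1.4);a=cv2.convertScaleAbs(a[193:225,270:312],alpha=1.4)
o=np.hstack([cv2.resize(b,(450,360),interpolation=0),cv2.resize(a,(350,360),interpolation=0)]);cv2.imwrite(f'pics/z{tag}.png',o)
E
python3 snap.py 7; python3 ov.py 7 -72 -75
```

```text
(no output)
```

View pics/z7.png

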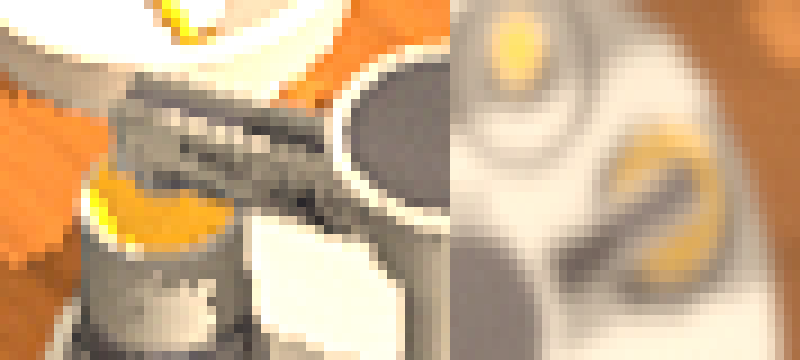

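View pics/ov7_top.png

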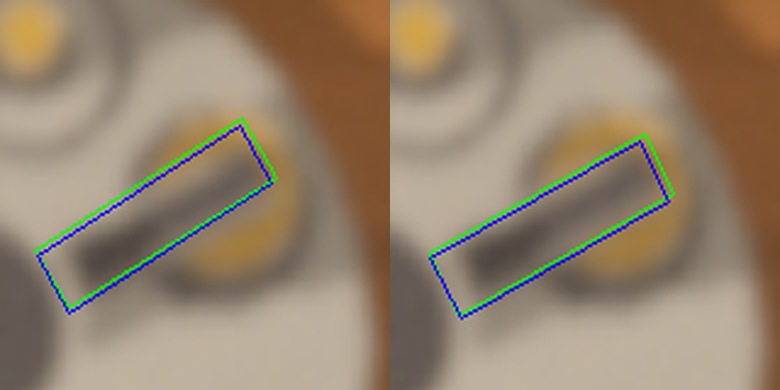

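View pics/ov7_scene.png

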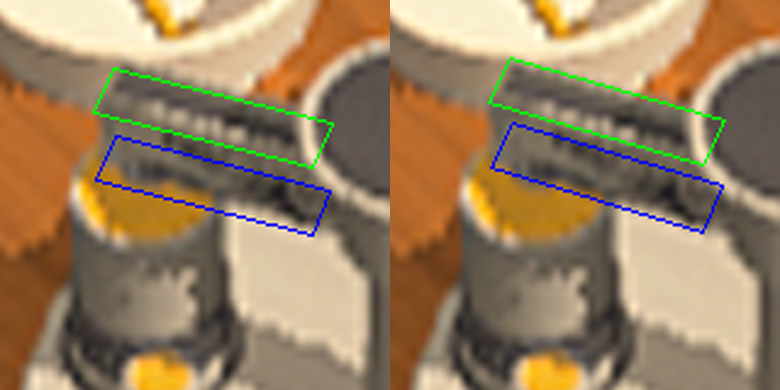

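```bash
python3 -c "
from plan import *
c,s=np.cos(YAW),np.sin(YAW);M=np.array([[c,-s],[s,c]])
def loc(n,uv,z): return ((back(n,uv,z)[0][:2]-[PX,PY])@M*1000)
S=lambda x,y:(x/9+245-.5,y/9+182-.5)
T=lambda x,y:((x-450)*42/350+270-.5,y*32/360+193-.5)
for nm,n,p,z,v in (('near bot corner','scene',S(115,167),.097,8),('near top corner','scene',S(113,108),.121,8),('far top corner','scene',S(130,73),.121,-8),
 ('top trough out','top',T(682,178),.1,0),('top trough in','top',T(565,262),.1,0)):
  l=loc(n,p,z); print(nm,np.round(l,1),round(np.hypot(*l),1),'centre ang',round(np.degrees(np.arctan2(l[1],l[0])-np.arcsin(v/np.hypot(*l))),1))
"
```

```text
near bot corner [ 26.5 -81.9] 86.1 centre ang -77.4
near top corner [ 28.8 -80. ] 85.0 centre ang -75.6
far top corner [ 17.  -83.7] 85.4 centre ang -73.1
top trough out [ 24.2 -76.8] 80.5 centre ang -72.5
top trough in [ 12.6 -34.2] 36.4 centre ang -69.7
```

```bash
cat > ang.py <<'E'
from plan import *
from fit import w
import sys
def curve(n,tag):
    im=cv2.imread(f'pics/{n}{tag}.png').astype(float); sat=im[...,2]-im[...,0]   # yellow: R-B
    k=8; H,W=420,560
    t=np.linspace(0,6.28,60); c0=np.array([75*np.cos(np.radians(-75)),75*np.sin(np.radians(-75))])
    def poly(P): return (proj(n,P)+.5)*k
    u0,v0=[int(x)-25 for x in proj(n,w(r.x,(c0[0],c0[1],85)))[0]]
    def fill(P):
        m=np.zeros((50*k,50*k),np.uint8); q=poly(P)-[u0*k,v0*k]
        cv2.fillConvexPoly(m,cv2.convexHull(np.float32(q)).astype(np.int32),1); return cv2.blur(m.astype(float),(2*k,2*k))[k//2::k,k//2::k]
    tube=fill([w(r.x,(c0[0]+18*np.cos(x),c0[1]+18*np.sin(x),85)) for x in t])
    s=sat[v0:v0+50,u0:u0+50]; m=tube>.97
    out=[]
    A=np.arange(-82,-66,.5)
    for a in A:
        cc,ss=np.cos(np.radians(a)),np.sin(np.radians(a))
        ch=fill([w(r.x,(cc*u-ss*v,ss*u+cc*v,z)) for u in(25,85) for v in(8,-8) for z in (97,121)])
        out.append(np.corrcoef(ch[m],s[m])[0,1])
    i=int(np.argmin(out)); return A[i],round(out[i],3),[float(round(o,2)) for o in out[max(0,i-6):i+7:2]]
for n in('top','scene'):
    for tag in sys.argv[1:]: print(n,tag,curve(n,tag))
E
python3 ang.py 6 7
```

```text
top 6 (np.float64(-71.5), np.float64(-0.955), [-0.69, -0.84, -0.93, -0.96, -0.94, -0.91, -0.86])
top 7 (np.float64(-75.0), np.float64(-0.923), [-0.57, -0.75, -0.87, -0.92, -0.89, -0.8, -0.66])
scene 6 (np.float64(-72.0), np.float64(-0.94), [-0.83, -0.89, -0.93, -0.94, -0.93, -0.89, -0.83])
scene 7 (np.float64(-75.5), np.float64(-0.937), [-0.8, -0.86, -0.91, -0.94, -0.92, -0.9, -0.85])
```

```bash
cat >> plan.py <<'E'
def lever(th,s,z,n=5,rad=.05):
    t=np.radians(th); c,sn=np.cos(YAW),np.sin(YAW)
    l=np.array([-.075+rad*np.cos(t)+s*np.cos(t-np.pi/2),rad*np.sin(t)+s*np.sin(t-np.pi/2)])
    go(PX+c*l[0]-sn*l[1],PY+sn*l[0]+c*l[1],z,np.degrees(YAW)+th-180,n)
def lwhere():
    s=robot.read_state(); c,sn=np.cos(YAW),np.sin(YAW);M=np.array([[c,-sn],[sn,c]]); l=(s['tool_pos'][:2]-[PX,PY])@M+[.075,0]
    Q=R.from_rotvec(s['orientation']).as_matrix(); a=np.degrees(np.arctan2(Q[1,0],Q[0,0])-YAW)
    rr=np.hypot(*l); th=np.degrees(np.arctan2(l[1],l[0])); e=(th+np.degrees(np.arcsin(.0245/rr)))%360
    print('rel lever pivot',np.round(l,4),'x-axis+180',round(a+180,1),'pin est',round(e,1),'z',round(s['tool_pos'][2],4),'tilt',np.round(Q[2],3),'F',np.round(s['force'],1))
E
python3 -c "
from plan import *
lever(143,.05,.24)"
```

```text
t 10.6 pos [0.5412 0.109  0.2708] yaw -63.24 F [ 1.7 -0.2  0.3] open 0.0002 tilt [ 0.007 -1.     0.007]
[0.0159, 0.0062, -0.0264] turn y -7.82
[0.0122, 0.0062, -0.0283] turn y -7.82
[0.0082, 0.0062, -0.0297] turn y -7.82
[0.0041, 0.0062, -0.0306] turn y -7.82
[-0.0001, 0.0062, -0.0308] turn y -7.82
```

Request:
carry_out(motion=[0.016,0.006,-0.026,0,-7.8,0,-1,0.012,0.006,-0.028,0,-7.8,0,-1,0.008,0.006,-0.03,0,-7.8,0,-1,0.004,0.006,-0.028,0,-7.8,0,-1,0,0,-0.02,0,-6,0,-1])

```text
t: 11.1
tool_pos: [0.466, -0.0125, 0.2451]
orientation: [-1.547, 0.325, -0.34]
force: [-0.5, -1.0, 0.7]
opening: 0.0004
```

```bash
python3 -c "
from plan import *
lwhere();lever(143,.05,.13)"
```

```text
rel lever pivot [-0.0011  0.0773] x-axis+180 142.9 pin est 109.3 z 0.2451 tilt [ 0.01 -1.    0.  ] F [-0.5 -1.   0.7]
t 11.1 pos [ 0.466  -0.0125  0.2451] yaw -24.28 F [-0.5 -1.   0.7] open 0.0004 tilt [ 0.01 -1.    0.  ]
[-0.0005, 0.023, -0.0022] turn y -0.02
[-0.0005, 0.023, -0.0022] turn y -0.02
[-0.0005, 0.023, -0.0022] turn y -0.02
[-0.0005, 0.023, -0.0022] turn y -0.02
[-0.0005, 0.023, -0.0022] turn y -0.02
```

Request:
carry_out(motion=[0,0.023,0,0,0,0,-1,0,0.03,0,0,0,0,-1,0,0.03,0,0,0,0,-1,0,0.03,0,0,0,0,-1,0,0.015,0,0,0,0,-1])

```text
t: 11.6
tool_pos: [0.4689, -0.0205, 0.117]
orientation: [-1.549, 0.32, -0.349]
force: [-0.1, -1.2, -0.5]
opening: 0.0004
```

```bash
python3 snap.py 8; python3 -c "
from plan import *
lwhere();lever(143,.03,.095)"
```

```text
rel lever pivot [-0.0006  0.0692] x-axis+180 142.8 pin est 111.3 z 0.1169 tilt [ 0.017 -1.    -0.001] F [-0.3  0.1  0.2]
t 11.7 pos [ 0.4682 -0.0203  0.1169] yaw -24.39 F [-0.3  0.1  0.2] open 0.0002 tilt [ 0.017 -1.    -0.001]
[-0.0016, 0.0044, -0.005] turn y -0.05
[-0.0016, 0.0044, -0.005] turn y -0.05
[-0.0016, 0.0044, -0.005] turn y -0.05
[-0.0016, 0.0044, -0.005] turn y -0.05
[-0.0016, 0.0044, -0.005] turn y -0.05
```

View pics/scenec8.png

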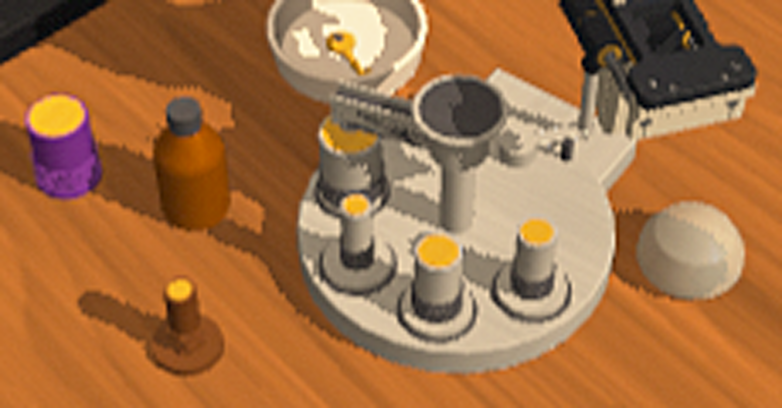

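Request:
carry_out(motion=[-0.0016,0.006,-0.005,0,0,0.5,-1,-0.0016,0.005,-0.005,0,0,0.5,-1,-0.0016,0.005,-0.005,0,0,0,-1,-0.0016,0.004,-0.005,0,0,0,-1,-0.0016,0,-0.004,0,0,0,-1])

```text
t: 12.2
tool_pos: [0.4526, -0.0417, 0.0993]
orientation: [-1.545, 0.332, -0.336]
force: [-0.3, -0.9, -0.5]
opening: 0.0004
```

```bash
python3 -c "
from plan import *
lwhere();lever(150,.0245,.095)"
```

```text
rel lever pivot [-0.0207  0.0517] x-axis+180 142.8 pin est 137.9 z 0.0993 tilt [ 0.003 -1.     0.   ] F [-0.3 -0.9 -0.5]
t 12.2 pos [ 0.4526 -0.0417  0.0993] yaw -24.39 F [-0.3 -0.9 -0.5] open 0.0004 tilt [ 0.003 -1.     0.   ]
[-0.001, 0.0009, -0.0021] turn y -1.45
[-0.001, 0.0009, -0.0021] turn y -1.45
[-0.0011, 0.0009, -0.0021] turn y -1.45
[-0.0011, 0.0009, -0.0021] turn y -1.45
[-0.0012, 0.0009, -0.002] turn y -1.45
```

Request:
carry_out(motion=[-0.0023,0.001,-0.0058,0,-5,0,-1,-0.0023,0.001,-0.0058,0,-5,0,-1,-0.0023,0.001,-0.0055,0,-5.5,0,-1,-0.0023,0.001,-0.0053,0,-6,0,-1,-0.0023,0,-0.0053,0,-6,0,-1])

```text
t: 12.7
tool_pos: [0.4348, -0.0667, 0.0976]
orientation: [-1.571, -0.061, 0.05]
force: [0.6, 2.2, -0.8]
opening: 0.0002
```

```bash
python3 snap.py 9; python3 -c "
from plan import *
lwhere();lever(200,.0245,.095)"
```

```text
rel lever pivot [-0.0436  0.0309] x-axis+180 171.0 pin est 171.9 z 0.0976 tilt [ 0.007 -1.    -0.001] F [ 0.4 -0.   0. ]
t 12.8 pos [ 0.4348 -0.0671  0.0976] yaw 3.84 F [ 0.4 -0.   0. ] open 0.0003 tilt [ 0.007 -1.    -0.001]
[-0.0015, 0.0005, -0.0053] turn y -5.8
[-0.0021, 0.0005, -0.0051] turn y -5.8
[-0.0026, 0.0005, -0.0049] turn y -5.8
[-0.0031, 0.0005, -0.0046] turn y -5.8
[-0.0035, 0.0005, -0.0043] turn y -5.8
```

View pics/scenec9.png

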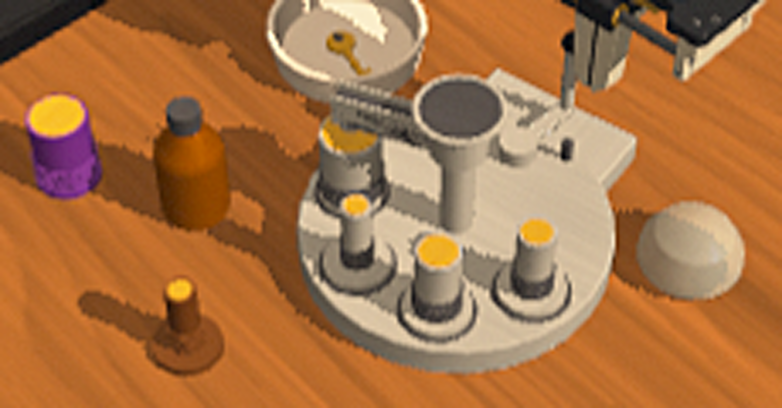

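Pin is moving with the finger, at about 170°. Continue the arc.

Request:
carry_out(motion=[-0.0022,0.0005,-0.0053,0,-6,0,-1,-0.0022,0.0005,-0.0053,0,-6,0,-1,-0.0022,0.0005,-0.0053,0,-6,0,-1,-0.0022,0.0005,-0.0053,0,-6,0,-1,-0.0022,0,-0.0053,0,-6,0,-1])

```text
t: 13.3
tool_pos: [0.4314, -0.0948, 0.097]
orientation: [-1.523, -0.469, 0.456]
force: [-0.1, 1.5, -0.4]
opening: 0.0005
```

```bash
python3 -c "
from plan import *
lwhere();lever(222,.0245,.096)"
```

```text
rel lever pivot [-0.053   0.0047] x-axis+180 201.0 pin est 202.4 z 0.097 tilt [ 0.007 -1.    -0.005] F [-0.1  1.5 -0.4]
t 13.3 pos [ 0.4314 -0.0948  0.097 ] yaw 33.81 F [-0.1  1.5 -0.4] open 0.0005 tilt [ 0.007 -1.    -0.005]
[-0.0015, 0.0002, -0.0037] turn y -4.21
[-0.0018, 0.0002, -0.0036] turn y -4.21
[-0.002, 0.0002, -0.0034] turn y -4.21
[-0.0023, 0.0002, -0.0033] turn y -4.21
[-0.0025, 0.0002, -0.0031] turn y -4.21
```

Request:
carry_out(motion=[-0.0018,0.0003,-0.0039,0,-4.3,0,-1,-0.0018,0.0003,-0.0039,0,-4.3,0,-1,-0.0018,0.0003,-0.0039,0,-4.3,0,-1,-0.0018,0,-0.0037,0,-4.3,0,-1,-0.0018,0,-0.003,0,-4.3,0,-1])

```text
t: 13.8
tool_pos: [0.4502, -0.0695, 0.0956]
orientation: [-1.516, -0.674, 0.732]
force: [-0.3, 0.1, 0.3]
opening: 0.0006
```

```bash
python3 -c "
from plan import *
lwhere()"
```

```text
rel lever pivot [-0.0291  0.0252] x-axis+180 218.3 pin est 178.6 z 0.0956 tilt [-0.058 -0.998 -0.038] F [-0.3  0.1  0.3]
```

```bash
python3 -c "
from plan import *
s=robot.read_state(); print(np.round(s['q'],3),np.round(s['dq'],3),s['force'],s['wrist_torque'])
"; python3 snap.py 10
```

```text
[-0.212 -0.15   2.035 -0.072  1.249 -2.653] [ 0.457  0.126 -0.089 -0.24  -0.019 -0.002] [-0.27194371  0.05809826  0.34048812] [0.11106045 0.02525201 0.01746244]
```

View pics/scene10.png

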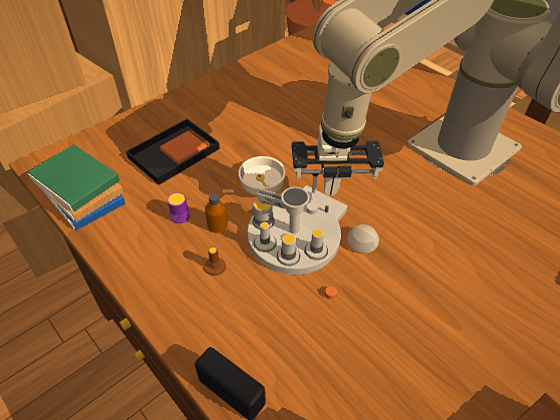

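View pics/topc10.png

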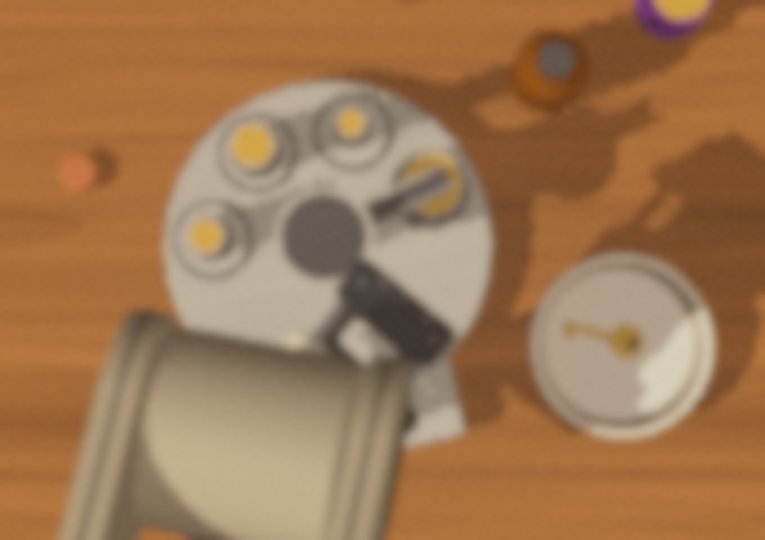

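Request:
carry_out(motion=[0,-0.004,0,0.5,6.6,-0.7,-1,0,-0.004,0,0.5,6.6,-0.7,-1,0,-0.002,0,0.5,6.6,-0.7,-1,0,0,0,0.4,6.6,-0.7,-1,0,0,0,0.3,6.6,-0.5,-1])

```text
t: 14.4
tool_pos: [0.4502, -0.0683, 0.1064]
orientation: [-1.563, -0.238, 0.207]
force: [0.0, -0.4, -0.0]
opening: 0.0006
```

```bash
cat >> plan.py <<'E'
def lever2(th,s,z,yl=185,n=5,rad=.05):
    t=np.radians(th); b=np.radians(yl-90); c,sn=np.cos(YAW),np.sin(YAW)
    l=np.array([-.075+rad*np.cos(t)+s*np.cos(b),rad*np.sin(t)+s*np.sin(b)])
    go(PX+c*l[0]-sn*l[1],PY+sn*l[0]+c*l[1],z,np.degrees(YAW)+yl-180,n)
E
python3 -c "
from plan import *
s=robot.read_state(); print(np.round(s['q'],3))
lwhere();lever2(203,.03,.096)"; python3 snap.py 11
```

```text
[-0.267 -0.184  2.043  0.005  1.264 -2.122]
rel lever pivot [-0.0289  0.0264] x-axis+180 183.4 pin est 176.3 z 0.1064 tilt [ 0.018 -1.    -0.006] F [ 0.  -0.4 -0. ]
t 14.4 pos [ 0.4502 -0.0683  0.1064] yaw 16.23 F [ 0.  -0.4 -0. ] open 0.0006 tilt [ 0.018 -1.    -0.006]
[-0.0041, 0.0021, -0.003] turn y -0.32
[-0.0042, 0.0021, -0.0029] turn y -0.32
[-0.0042, 0.0021, -0.0029] turn y -0.32
[-0.0042, 0.0021, -0.0029] turn y -0.32
[-0.0042, 0.0021, -0.0029] turn y -0.32
```

View pics/scenec11.png

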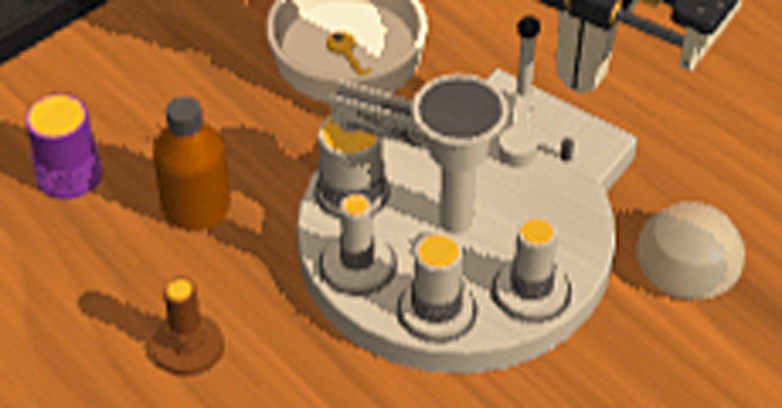

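```bash
cat >> plan.py <<'E'
def ball(x,y):
    from fit import S
    c,s=np.cos(YAW),np.sin(YAW);l=(back('scene',S([x,y]),.099)[0][:2]-[PX,PY])@np.array([[c,-s],[s,c]])+[.075,0]
    print('ball',np.round(l,4),np.hypot(*l),np.degrees(np.arctan2(l[1],l[0]))%360)
E
python3 -c "
from plan import *
ball(530,27);ball(593,63)"
```

```text
ball [-0.0455 -0.0239] 0.05138651678073224 207.69389474757938
ball [-0.0408  0.0291] 0.050135628596797085 144.550540527945
```

Request:
carry_out(motion=[-0.0046,0.0025,-0.001,0,0,0.4,-1,-0.0046,0.0025,-0.003,0,0,0.4,-1,-0.0046,0.0025,-0.003,0,0,0,-1,-0.0046,0.002,-0.003,0,0,0,-1,-0.004,0,-0.002,0,0,0,-1])

```text
t: 15.0
tool_pos: [0.4304, -0.0881, 0.0958]
orientation: [-1.565, -0.232, 0.228]
force: [-0.3, -0.2, -0.5]
opening: 0.0003
```

```bash
python3 -c "
from plan import *
lwhere();lever2(215,.0245,.096,184)"
```

```text
rel lever pivot [-0.0526  0.0115] x-axis+180 183.9 pin est 194.7 z 0.0958 tilt [ 0.002 -1.    -0.006] F [-0.3 -0.2 -0.5]
t 15.0 pos [ 0.4304 -0.0881  0.0958] yaw 16.77 F [-0.3 -0.2 -0.5] open 0.0003 tilt [ 0.002 -1.    -0.006]
[0.0018, -0.0, -0.0033] turn y -0.01
[0.0018, -0.0, -0.0033] turn y -0.01
[0.0018, -0.0, -0.0033] turn y -0.01
[0.0018, -0.0, -0.0033] turn y -0.01
[0.0018, -0.0, -0.0033] turn y -0.01
```

Request:
carry_out(motion=[0.0018,0,-0.0035,0,0,0,-1,0.0018,0,-0.0035,0,0,0,-1,0.0018,0,-0.0035,0,0,0,-1,0.002,0,-0.0035,0,0,0,-1,0.002,0,-0.0033,0,0,0,-1])

```text
t: 15.5
tool_pos: [0.4448, -0.1032, 0.0958]
orientation: [-1.564, -0.232, 0.228]
force: [-0.9, 0.6, 0.1]
opening: 0.0008
```

```bash
python3 -c "
from plan import *
lwhere();lever2(225,.0245,.096,184)"; python3 snap.py 12
```

```text
rel lever pivot [-0.0419 -0.0065] x-axis+180 183.9 pin est 224.1 z 0.0958 tilt [ 0.002 -1.    -0.006] F [-0.9  0.6  0.1]
t 15.5 pos [ 0.4448 -0.1032  0.0958] yaw 16.76 F [-0.9  0.6  0.1] open 0.0008 tilt [ 0.002 -1.    -0.006]
[0.0009, -0.0, -0.001] turn y -0.02
[0.0009, -0.0, -0.001] turn y -0.02
[0.0009, -0.0, -0.001] turn y -0.02
[0.0009, -0.0, -0.001] turn y -0.02
[0.0009, -0.0, -0.001] turn y -0.02
```

View pics/scenec12.png

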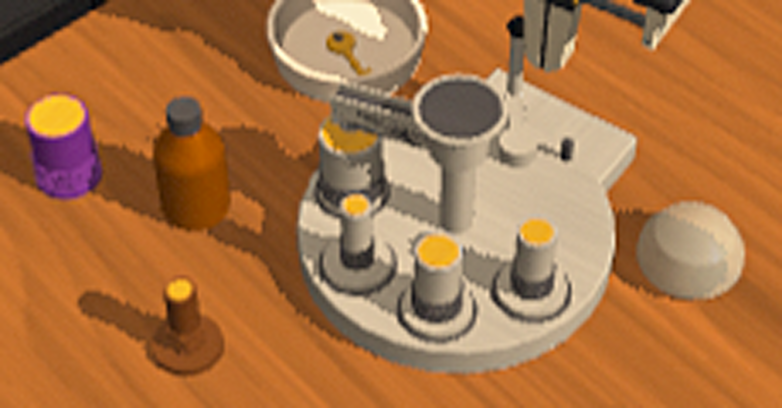

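Request:
carry_out(motion=[0.001,0,-0.0015,0,0,0,-1,0.001,0,-0.0015,0,0,0,-1,0.001,0,-0.0015,0,0,0,-1,0.001,0,-0.0015,0,0,0,-1,0.001,0,-0.0015,0,0,0,-1])

```text
t: 16.1
tool_pos: [0.4517, -0.1087, 0.0956]
orientation: [-1.563, -0.231, 0.229]
force: [-6.5, 6.0, 5.3]
opening: 0.0005
```

```bash
python3 -c "
from plan import *
lwhere();lever2(226,.0225,.096,184);s=robot.read_state();print(s['wrist_torque'])"
```

```text
rel lever pivot [-0.0364 -0.0134] x-axis+180 183.9 pin est 239.4 z 0.0956 tilt [ 0.    -1.    -0.005] F [-6.5  6.   5.3]
t 16.1 pos [ 0.4517 -0.1087  0.0956] yaw 16.78 F [-6.5  6.   5.3] open 0.0005 tilt [ 0.    -1.    -0.005]
[0.0, -0.0001, -0.0] turn y -0.01
[0.0, -0.0001, -0.0] turn y -0.01
[0.0, -0.0001, -0.0] turn y -0.01
[0.0, -0.0001, -0.0] turn y -0.01
[0.0, -0.0001, -0.0] turn y -0.01
[ 0.94596041  0.94303803 -0.02799492]
```

Request:
carry_out(motion=[0.0005,0,-0.0015,0,0,0,-1,0,0,-0.001,0,0,0,-1,0,0,0,0,0,0,-1,0,0,0,0,0,0,-1,0,0,0,0,0,0,-1])

```text
t: 16.6
tool_pos: [0.4517, -0.1083, 0.0956]
orientation: [-1.557, -0.228, 0.232]
force: [-2.2, 2.0, 1.4]
opening: 0.0005
```

At the stop: the tool no longer advances, with the force up at about 9 N. Back off along +z, then rise and move away towards +y.

Request:
carry_out(motion=[-0.002,0,0.01,0,0,0,-1,-0.002,0,0.015,0,0,0,-1,0,-0.03,0.01,0,0,0,-1,0,-0.045,0,0,0,0,-1,0,-0.045,0,0,0,0,-1])

```text
t: 17.1
tool_pos: [0.4311, -0.0708, 0.2108]
orientation: [-1.551, -0.218, 0.242]
force: [0.5, 0.3, 1.3]
opening: 0.0002
```

Request:
carry_out(motion=[0,-0.01,0.04,0,0,0,-1,0,0,0.045,0,0,0,-1,0,0,0.045,0,0,0,-1,0,0,0.045,0,0,0,-1,0,0,0.04,0,0,0,-1])

```text
t: 17.6
tool_pos: [0.37, 0.1402, 0.2316]
orientation: [-1.557, -0.226, 0.221]
force: [1.1, 0.5, 0.1]
opening: 0.0006
```

```bash
python3 snap.py 13; python3 ang.py 13
```

```text
top 13 (np.float64(-75.0), np.float64(-0.923), [-0.56, -0.75, -0.87, -0.92, -0.89, -0.81, -0.67])
scene 13 (np.float64(-75.5), np.float64(-0.936), [-0.79, -0.85, -0.91, -0.94, -0.92, -0.9, -0.85])
```

View pics/scenec13.png

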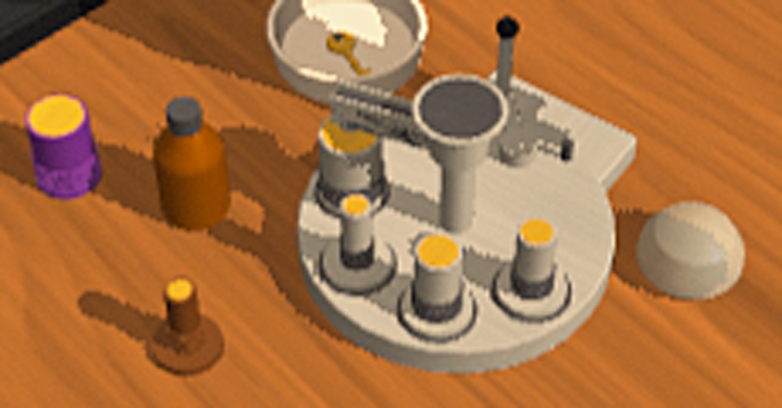

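View pics/topc13.png

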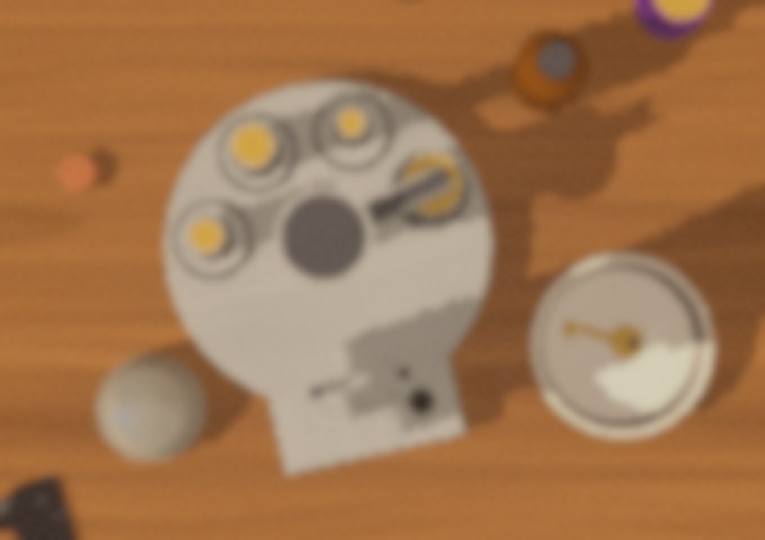

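```bash
python3 -c "
from plan import *
from fit import T
ball(508,27)
c,s=np.cos(YAW),np.sin(YAW)
for z in (.099,.107):
  l=(back('top',T([421,402]),z)[0][:2]-[PX,PY])@np.array([[c,-s],[s,c]])+[.075,0]
  print(l,np.degrees(np.arctan2(l[1],l[0]))%360)
  l=(back('top',T([320,433]),z)[0][:2]-[PX,PY])@np.array([[c,-s],[s,c]])+[.075,0]
  print('start',l,np.degrees(np.arctan2(l[1],l[0]))%360)
for L in ((0,),):
  from fit import w
  for th in (220,225,230):
    P=w(r.x,(-75+50*np.cos(np.radians(th)),50*np.sin(np.radians(th)),99)); print(th,(proj('scene',P)[0]-[160,165]+.35)*3.4,(proj('top',P)[0]-[200,170]+.39)*4.5)
"
```

```text
ball [-0.0367 -0.0361] 0.05148056004968923 224.45689230569496
[-0.03464228 -0.03417148] 224.60801290008848
start [-0.03927488  0.03035768] 142.29761613549914
[-0.03433566 -0.03407079] 224.7781565265417
start [-0.03894036  0.03006981] 142.32462302583974
220 [514.06575901  28.04086807] [419.10515634 408.5834221 ]
225 [507.74004874  28.56509827] [423.14196458 402.70411004]
230 [501.5235428   29.47233949] [426.65147515 396.49578043]
```

```bash
python3 -c "
from plan import *
print(robot.read_state()['force']); print(robot.close_job())"
```

```text
[ 0.18184043 -0.36904215 -1.14824172]
the job is handed in; nothing more can be done
None
```

The chute's spout is over the grey 42 mm tube, the lever pin is against its locked stop, and the job is handed in at about 18 s.

- **Chute:** I pushed it round with the shut fingers in two passes, because the first stopped about 3° short. Matching its outline in the last pictures gives −75.0° in the top camera and −75.5° in the scene camera; the target is −75°. It did not move while I pushed the lever.
- **Lever:** I pushed the pin until it would go no further, with about 9 N on the tool. The last pictures put it at 224.5° (scene) and 224.6° (top); the locked stop is at 225°.
- **Snag on the way:** part-way through the lever push, the last wrist joint came close to the end of its range (−2.653 of −2.66). The arm swung back off the pin, tilted a few degrees. I levelled the tool, set it at another angle and finished the push. The readings after it showed no contact, and the joint was still inside its range.
- **Everything else:** by eye, the tubes, dome, dish, key, coins and cologne are where they were in the first pictures. I did not check the wallet tray as closely. The arm ended clear of everything.

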